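Hang the divided shelf on its slotted uprights

ROBOT

A 6-joint arm with a two-finger parallel gripper is mounted at the origin on a cart in front of the work surface, level with it; the furniture and walls round the work are solid. World frame = base frame: x ahead of the robot, y to its left, z up, the work surface at z = 0. Lengths are in m, angles in degrees, forces in N, time in s.
With the tool pointing down it reaches from about 0.25 to 0.725 m from the base axis. Payload 9.7 kg.
Tool frame: the origin (TCP) lies at the very end of the fingers, on their centre line; the grasp point (between the pads) lies 19 mm behind it; x points along the fingers, z is the direction in which the jaws open and shut, and the axes are right-handed (so a half turn about x gives the same grasp; the last joint's range is limited). The gripper opens to 85 mm and grips with 20 to 120 N. Pads are 22 mm wide; open, the fingers measure 114 mm over their backs; the gripper's body (76 mm by 85 mm) begins 54 mm behind the grasp point. The pads swing forward as they close: fully open they stand 13 mm farther back than shut.
Start: joints at [-66.005, 4.979, 10.078, 95.1, 0, 90], TCP at [0.224, -0.502, 0.231] pointing down, gripper open.
Joint ranges: [-179.16, 179.16], [-48.56, 103.87], [-65.8, 70.77], [-126.05, 130.52], [-82.76, 87.17], [-180, 180]. Speed limits (degrees/s): [127.2, 127.2, 147.25, 180, 180, 180].

INTERFACE

Orientations are given as [roll, pitch, yaw] about the fixed x, y, z axes, in that order (R = Rz(yaw) Ry(pitch) Rx(roll)).
In Python, from workcell import sensors, vision, job_done gives the robot as it stands.
- The arm moves only by the tool carry_out, never from a script. Its argument "increments" is a list of rows, each a list of 7 numbers: the turn, a rotation vector about the tool's x, y, z in degrees, then the shift along the tool's x, y, z in mm, then the opening in per cent of the stroke, from 0 (shut) to 100 (fully open). A call has 1 to 12 rows; each row shifts and turns the commanded pose from where the row before left it, along the tool's axes as they then stand; what a row does not reach is not made up. A row lasts 1/8 s, in which the tool goes at most 62.5 mm and 10.7 degrees, less where a joint would pass 70% of its speed; a pose out of reach is approached as far as the arm can. A call is refused whole if a number of a shift passes 62.5 or a number of a turn 10.7, either way. A call with a gripper value outside its range is refused whole. The fingers move at their own pace and stop on an object; "squeeze" is the grip in N (left out, the last holds). Time passes only in rows, so rows that do not move let the fingers close. It gives the time, the measured TCP pose, the force and the opening at its end, in the units of the state.
- sensors.get_obs(): the state, without advancing time (a new reading comes with each control period).
- vision.camera(name): name is "scene" or "top"; returns the picture (384x512x3 uint8, red, green, blue); there is no depth.
- vision.calibration(name): a dict with "camera_matrix" (3x3 intrinsics, pixels), "extrinsics" (4x4, takes a point from world to camera coordinates). Camera axes: x right, y up, looking along -z (the intrinsics and any distortion apply to the point x, -y, -z); pixel columns grow to the right and rows downward; lengths in m; the calibration is good to about 2 mm. A picture is of the moment at which its call begins. calibration takes no time and is no camera call.
- job_done(): hands the job in, once; it reports no verdict.
The state is a dict: "time": time; "q": joint angles; "qd": joint speeds; "joint_efforts": joint torques, N m; "ee_pos": TCP position; "tcp_rot": TCP orientation; "wrist_force": force on the tool from outside, world axes, zero at the start; "torque": the same for the moment, N m; "opening": finger opening in m.
Only numpy, scipy, OpenCV 4.12 (cv2) and the standard library are available. Lean on these libraries where they do the work, as an engineer would, in place of code of your own. Each camera call takes 0.05 s, during which the arm holds its last target.

TASK

Hang the small white divided shelf on the slotted stand: put both hooked tabs at its back through the slots of the two uprights, then push the shelf down past the spring catch until it is fully home and locked, and let go. The uprights may be clamped a little off the middle of the stand, so feel for the slots. Leave the bottle, the dropper bottle and the dish standing where they are.

Things in the scene. Friction and masses are not known exactly. Their poses are not given: they have to be found in the camera images.
- shelf: the loose white hanging shelf, about 0.2 kg (0.16 to 0.26), standing level on the worktop. Origin: centre of its underside; x points to its back (the side with the tabs), y to the left, z up. Tray 90 mm in x, 100 mm in y, rims 10 to 12 mm high. The back plate, 50 mm high, has its rear face in the plane x = +45 mm.
- shelf_grip (a point): the place to grip the shelf, 36 mm above its origin: in the upright dividing wall over the middle of the tray, 10 mm thick (y = -5 to 5 mm), from x = -45 to +35 mm of the shelf, top at z = 62 mm. Grip from above, fingers closing along the shelf's y; a firm grip about as low as this keeps the shelf from pitching when the tabs meet something.
- shelf_tabs (a point): midway between the two hooked steel tabs (at y = +34 and -34 mm, 5 mm thick in y), in the rear face (shelf x = 45 mm), at the underside of their necks (shelf z = 30 mm). A neck is 8 mm high (z = 30 to 38) and reaches 11.3 mm behind the rear face; the lip on its end is 6 mm thick and hangs down 19 mm, to z = 11. Between lip and rear face: 5.3 mm.
- shelf_bar (a point): centre of a horizontal round steel bar, 10 mm thick, in a window in the middle of the shelf's back plate (shelf x = 40, z = 19.5 mm), flush with the rear face; on the way down it rides over the catch.
- stand: the stand, fixed to the worktop: grey base plate 230 mm wide (y), x from -60 to +90 mm, 10 mm thick, with a rail across it that carries a pair of blue steel slotted uprights, 41 mm wide, 126 mm high. Origin: on the worktop, in the plane of the uprights' front faces, in the middle of the base; x points away from the front, into the slots, y to the left, z up.
- slots_nominal (a point): where the middle between the two slots would be, at their lower edges (stand z = 80 mm), were the uprights clamped centrally. They are clamped up to 10 mm left or right of it (stand's y): this shift is not measured; find it by touch or sight. Slots: 68 mm apart between centres, 9 mm wide, from z = 80 to 114 mm, through a front plate 4 mm thick, open behind.
- stand_home (a point): where the shelf's origin is when home (stand x = -45, z = 50 mm), but for the unknown sideways shift. Shelf axes parallel to the stand's. It goes in along the stand's x, raised 20 to 24.5 mm above home and within 2 mm of the shift, until the rear face meets the uprights; off the slots the tabs stop on the plates 11.3 mm short. Then push straight down. Play: 1.3 mm, so it droops up to 0.06 rad once let go.
- catch (a joint): spring catch between the uprights, moves with them: a brass roller 18 mm across, 2.5 mm proud of their front faces, centre at stand z = 78 mm. 0 m when out, grows as pressed back (8 N at first, 1.5 N more per mm). The shelf's bar presses it back about 2.5 mm on the way down; it springs out again above the bar when the shelf is home. Passing it takes a downward push of about 5 to 25 N.
- bottle: a small reagent bottle with a red cap, 56 mm across, 109 mm high, standing to the right of the stand; origin at the centre of its foot. Leave it.
- dropper: a small dropper bottle with a green cap, 27 mm across, 86 mm high, standing to the left of the stand; origin at the centre of its foot. Leave it.
- dish: a round lidded petri dish, 61 mm across, 15 mm high, lying in front of the stand; origin at the centre of its underside. Leave it.

How it is judged:
By the outcome, as a careful person would: the job done as asked, in the order asked, and still so for the second after the job is handed in, with the robot touching nothing.
It also fails if it takes over 58 s, if anything falls off the work surface, if the arm or the gripper's body presses on something with over 40 N, if the wrist force passes 120 N, or if a joint passes its speed limit or range.

## Working session

There is one attempt and no reset: what is moved stays moved. The work goes in short steps, Python scripts to look and compute and a tool call to move; the robot and the scene stay as the last step left them, time stands still between calls to the robot, and variables do not carry over. Pictures are saved under pics/ and viewed, and the job is handed in when it is done.

Besides the shell and the picture viewer there is one more tool, called after "Emit:" as a command line: name --pt "numbers of a row" for each row, then --argument value for the rest. carry_out: Moves the arm, as the interface text tells. Its arguments: {"type":"object","properties":{"increments":{"type":"array"},"squeeze":{"type":"number"}},"required":["increments"]}

```bash
mkdir -p pics; python3 - <<'E'
from workcell import sensors, vision
import cv2,numpy as np
o=sensors.get_obs()
print(o)
for n in("scene","top"):
    im=vision.camera(n); cv2.imwrite(f"pics/{n}0.png",cv2.resize(im[:,:,::-1],(800,600),interpolation=cv2.INTER_CUBIC)); np.save(f"pics/{n}0.npy",im)
    c=vision.calibration(n);print(n,c)
E
```

```text
{'time': 0.0, 'q': array([-6.60066186e+01,  5.00999738e+00,  1.00352812e+01,  9.50969390e+01,
       -5.82504362e-04,  9.00014594e+01]), 'qd': array([ 0.03925225, -0.00117768,  0.01082685, -0.04822287,  0.00158011,
       -0.04604459]), 'joint_efforts': array([ 4.80457194e-03, -5.20392787e+01,  4.64797533e+01,  1.67707651e-02,
        2.31614549e-04,  2.83301063e-05]), 'ee_pos': array([ 0.22356065, -0.5022887 ,  0.23060103]), 'tcp_rot': array([-179.53277845,   89.92834241,  114.45914387]), 'wrist_force': array([-0.51896511, -0.32808868, -0.2723443 ]), 'torque': array([-0.02835559,  0.02746688,  0.02530694]), 'opening': 0.0855034179212702}
scene {'camera_matrix': array([[463.4958184 ,   0.        , 257.48577604],
       [  0.        , 463.4958184 , 189.69988654],
       [  0.        ,   0.        ,   1.        ]]), 'extrinsics': array([[-0.8377485 , -0.54587792, -0.01395528,  0.51713232],
       [ 0.20365308, -0.33605099,  0.91956248, -0.1844857 ],
       [-0.50665854,  0.76752005,  0.39269593, -1.06209585],
       [ 0.        ,  0.        ,  0.        ,  1.        ]])}
top {'camera_matrix': array([[382.84589102,   0.        , 252.84341447],
       [  0.        , 382.84589102, 189.59035629],
       [  0.        ,   0.        ,   1.        ]]), 'extrinsics': array([[-3.80172184e-03, -9.99710961e-01,  2.37390322e-02,
         4.15628815e-02],
       [ 9.86577257e-01,  1.25812488e-04,  1.63295133e-01,
        -5.48209767e-01],
       [-1.63250921e-01,  2.40411919e-02,  9.86291619e-01,
        -8.29724047e-01],
       [ 0.00000000e+00,  0.00000000e+00,  0.00000000e+00,
         1.00000000e+00]])}
```

View pics/scene0.png

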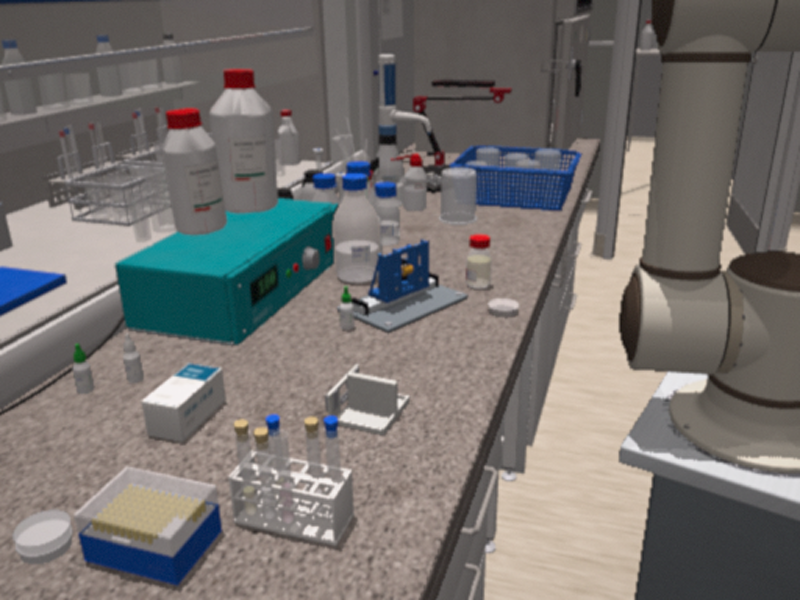

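View pics/top0.png

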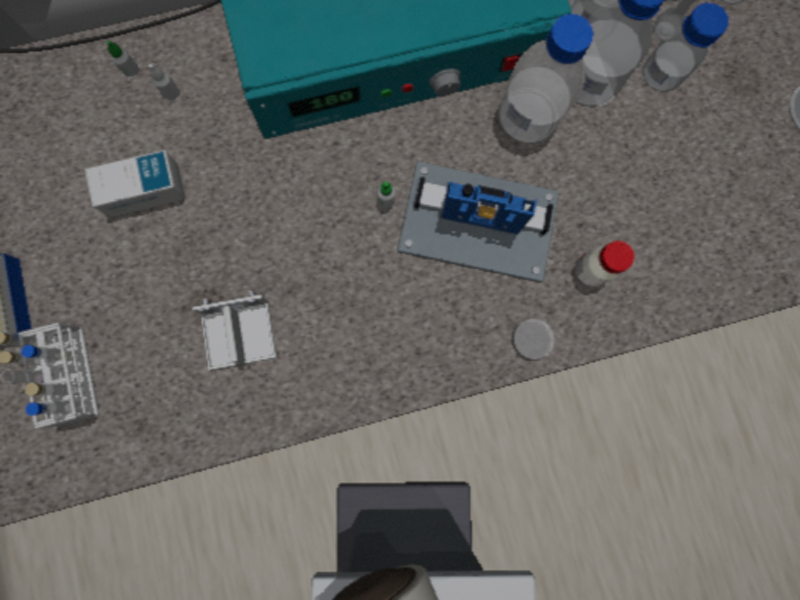

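The top view shows the shelf around (237,330) with its tabs facing up, and the stand around (480,220) with the slots facing the robot. I'll enlarge both in each view.

```bash
python3 - <<'E'
import cv2,numpy as np
t=np.load("pics/top0.npy")[:,:,::-1];s=np.load("pics/scene0.npy")[:,:,::-1]
def crop(im,x0,y0,w,h,k,n):
    c=cv2.resize(im[y0:y0+h,x0:x0+w],None,fx=k,fy=k,interpolation=cv2.INTER_CUBIC)
    for i in range(0,w,10): cv2.putText(c,str(x0+i),(i*k,8),0,.3,(0,0,255),1);cv2.line(c,(i*k,8),(i*k,14),(0,0,255))
    for i in range(0,h,10): cv2.putText(c,str(y0+i),(0,i*k+4),0,.3,(0,0,255),1)
    cv2.imwrite(n,c)
crop(t,115,180,70,60,10,"pics/c1.png")
crop(t,250,100,110,80,7,"pics/c2.png")
crop(s,200,225,70,55,11,"pics/c3.png")
crop(s,215,145,90,70,8,"pics/c4.png")
E
```

```text
(no output)
```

View pics/c1.png

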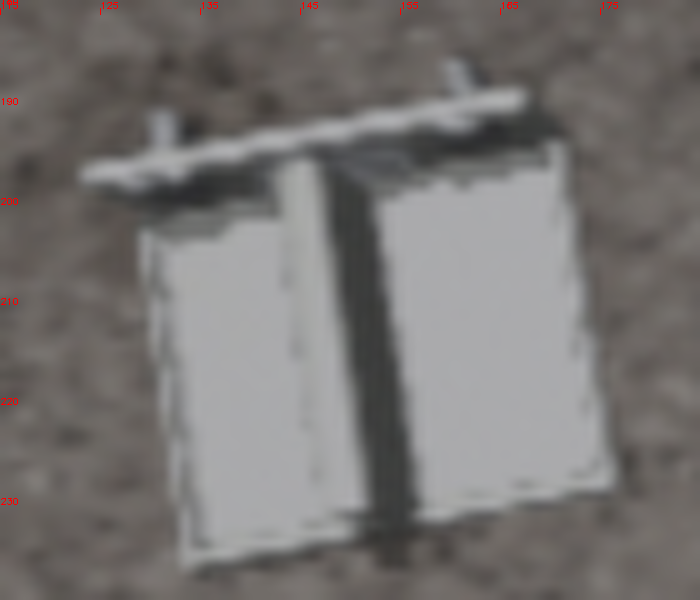

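View pics/c2.png

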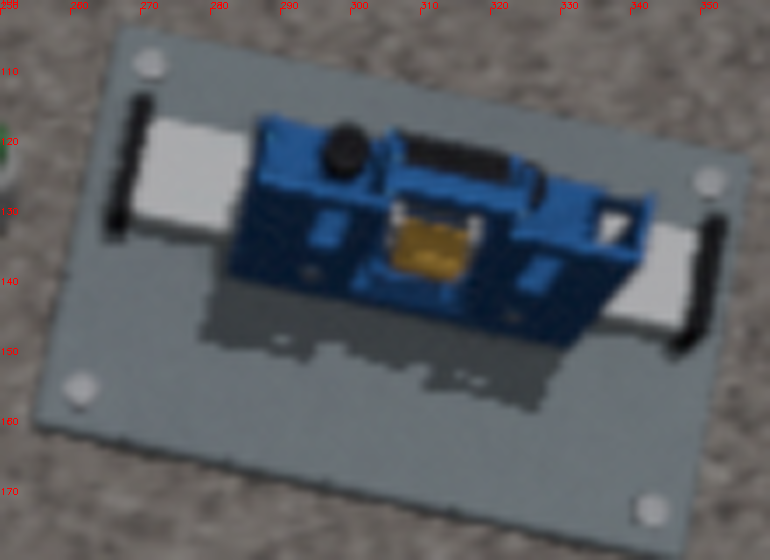

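View pics/c3.png

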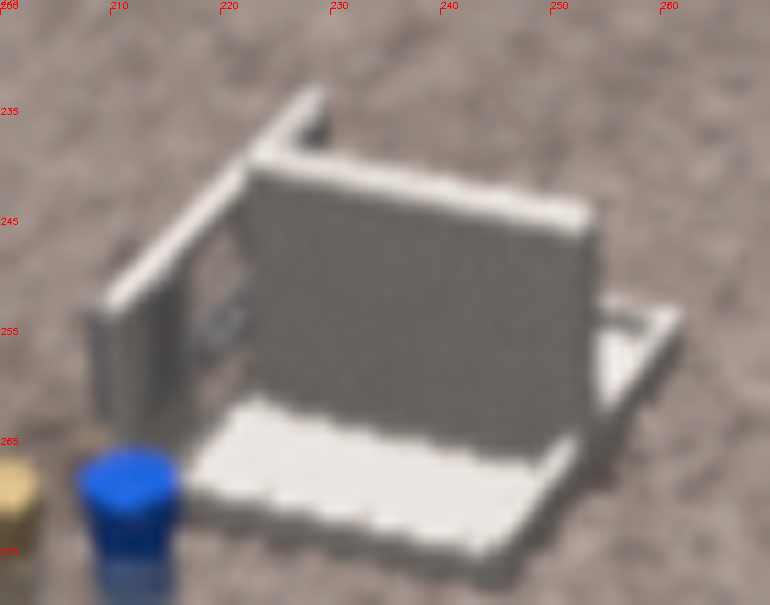

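View pics/c4.png

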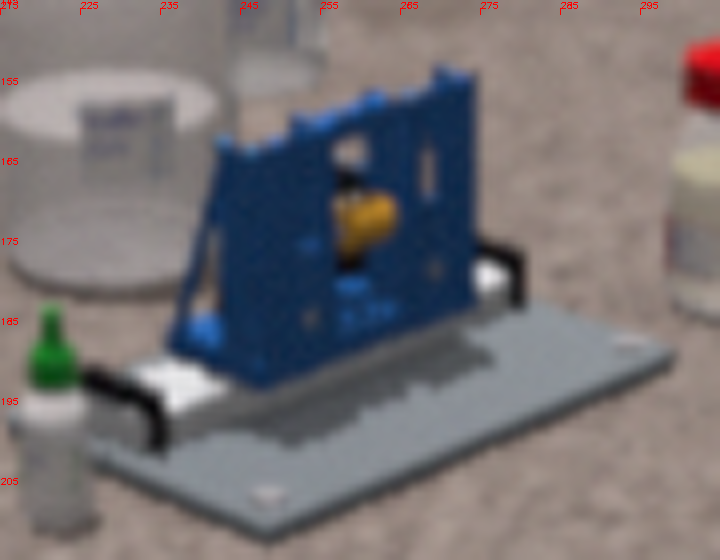

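```bash
cat > h.py <<'E'
import numpy as np, cv2
from scipy.optimize import least_squares
from workcell import vision
C={n:vision.calibration(n) for n in("scene","top")}
def proj(n,P):
    P=np.atleast_2d(P);E=C[n]["extrinsics"];K=C[n]["camera_matrix"]
    q=P@E[:3,:3].T+E[:3,3]; q=q*[1,-1,-1]; q=q@K.T
    return q[:,:2]/q[:,2:]
def W(p,L):
    a=p[2];L=np.atleast_2d(np.array(L,float))/1000
    return np.c_[L[:,0]*np.cos(a)-L[:,1]*np.sin(a)+p[0],L[:,0]*np.sin(a)+L[:,1]*np.cos(a)+p[1],L[:,2]]
def fit(obs,p0):
    def f(p): return np.concatenate([(proj(n,W(p,l))-uv).ravel() for n,l,uv in obs])
    r=least_squares(f,p0,loss="soft_l1");return r.x,f(r.x).reshape(-1,2)
def px(x0,y0,k,x,y): return np.array([x0+x/k-.5,y0+y/k-.5])
E
cat > f1.py <<'E'
from h import *
T=lambda x,y:px(250,100,7,x,y); S=lambda x,y:px(215,145,8,x,y)
st=[("top",(90,115,10),T(118,25)),("top",(90,-115,10),T(748,158)),("top",(-60,115,10),T(38,422)),("top",(-60,-115,10),T(690,556)),
("scene",(-60,115,10),S(268,532)),("scene",(-60,-115,10),S(674,355))]
for o in (st[:4],st[4:],st):
    p,r=fit(o,[.5,-.1,-.2]);print("stand",p[:2],np.degrees(p[2]),r.round(1).tolist())
T=lambda x,y:px(115,180,10,x,y); S=lambda x,y:px(200,225,11,x,y)
sh=[("top",(45,50,50),T(80,165)),("top",(45,-50,50),T(527,90)),("top",(-45,50,11),T(185,565)),("top",(-45,-50,11),T(617,488)),
("scene",(45,50,50),S(95,303)),("scene",(45,-50,50),S(320,88)),("scene",(-45,50,10),S(490,555)),("scene",(-45,-50,11),S(685,312)),("scene",(-45,5,62),S(588,222))]
for o in (sh[:4],sh[4:],sh):
    p2,r=fit(o,[.3,.2,.2]);print("shelf",p2[:2],np.degrees(p2[2]),r.round(1).tolist())
# shift from uprights
T=lambda x,y:px(250,100,7,x,y); S=lambda x,y:px(215,145,8,x,y)
for n,l,uv in [("top",(0,54.5,126),T(256,185)),("top",(0,-54.5,126),T(642,262)),("scene",(0,54.5,126),S(222,140)),("scene",(0,-54.5,126),S(475,75)),("scene",(0,-34,114),S(428,140))]:
    f=lambda d:(proj(n,W(p,np.array(l)+[0,d[0],0]))-uv).ravel()
    r=least_squares(f,[0.]);print(n,l,"shift",r.x,r.fun)
E
python3 f1.py
```

```text
stand [ 0.66049951 -0.08851404] -11.699883225860583 [[-0.1, -0.5], [1.3, -1.0], [-0.8, 0.7], [-0.0, 0.6]]
stand [ 0.65914149 -0.08259867] -11.361957958806236 [[-0.1, 0.3], [0.1, -0.4]]
stand [ 0.66075613 -0.08795347] -11.759265628541927 [[-0.3, -0.7], [1.1, -1.1], [-1.0, 0.5], [-0.3, 0.6], [0.2, -0.5], [0.6, -1.0]]
shelf [0.49762751 0.27564862] 10.213399065166342 [[0.3, -0.1], [-0.1, -0.4], [0.0, 0.3], [-0.1, 0.2]]
shelf [0.49786774 0.27520573] 9.445821529342986 [[0.2, -0.5], [-0.3, -0.3], [0.5, -0.1], [0.2, 0.2], [-0.7, 0.6]]
shelf [0.49766089 0.27556539] 9.955245284610026 [[0.4, -0.3], [0.0, -0.3], [-0.1, 0.2], [-0.2, 0.3], [0.3, -0.3], [-0.6, -0.2], [0.7, -0.0], [0.1, 0.2], [-0.6, 0.7]]
top (0, 54.5, 126) shift [5.74435148] [ 0.06390168 -0.31392011]
top (0, -54.5, 126) shift [-4.8797519] [ 0.01993674 -0.09793961]
scene (0, 54.5, 126) shift [19.49126522] [0.88038861 2.53068485]
scene (0, -54.5, 126) shift [-4.356042] [-0.01239049 -0.03561666]
scene (0, -34, 114) shift [5.32859556] [-0.77388931 -2.17803248]
```

```bash
cat >> f1.py <<'E'
print('---')
for n,l,uv in [("top",(6.5,0,80),T(430,246)),("scene",(3,0,79),S(372,222))]:
    f=lambda d:(proj(n,W(p,np.array(l)+[0,d[0],0]))-uv).ravel()
    r=least_squares(f,[0.]);print(n,l,"shift",r.x,r.fun)
import sys
s=float(sys.argv[1]) if len(sys.argv)>1 else 0
dd=[float(v) for v in sys.argv[2:5]] or [0,0,0]
p=p+np.array([dd[0]/1000,dd[1]/1000,np.radians(dd[2])]);print(p[:2],np.degrees(p[2]))
L=[[(90,115,10),(90,-115,10),(-60,-115,10),(-60,115,10)]]
for y in(34,-34):
    L.append([(0,s+y-4.5,80),(0,s+y+4.5,80),(0,s+y+4.5,114),(0,s+y-4.5,114)])
L.append([(0,s-54.5,126),(0,s+54.5,126),(0,s+54.5,20),(0,s-54.5,20)])
for n,k,x0,y0,w,h in(("top",7,250,100,110,80),("scene",8,215,145,90,70)):
    im=np.load(f"pics/{n}0.npy")[:,:,::-1][y0:y0+h,x0:x0+w]
    im=cv2.resize(im,None,fx=k,fy=k,interpolation=cv2.INTER_CUBIC)
    im=cv2.convertScaleAbs(im,alpha=1.8)
    for l in L:
        q=(proj(n,W(p,l))+.5-[x0,y0])*k
        cv2.polylines(im,[q.round().astype(np.int32)],True,(0,255,255),1)
    cv2.imwrite(f"pics/ov_{n}{len(sys.argv)}.png",im)
E
python3 f1.py 0|sed -n '/---/,$p'
```

```text
---
top (6.5, 0, 80) shift [-0.43467317] [-0.07044928  0.3458876 ]
scene (3, 0, 79) shift [-3.59504877] [0.00076033 0.00202366]
[ 0.66075613 -0.08795347] -11.759265628541927
```

View pics/ov_top2.png

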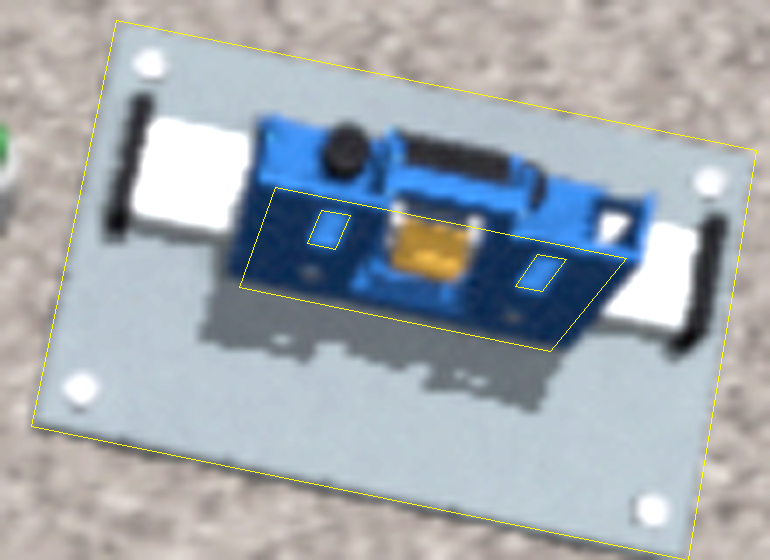

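View pics/ov_scene2.png

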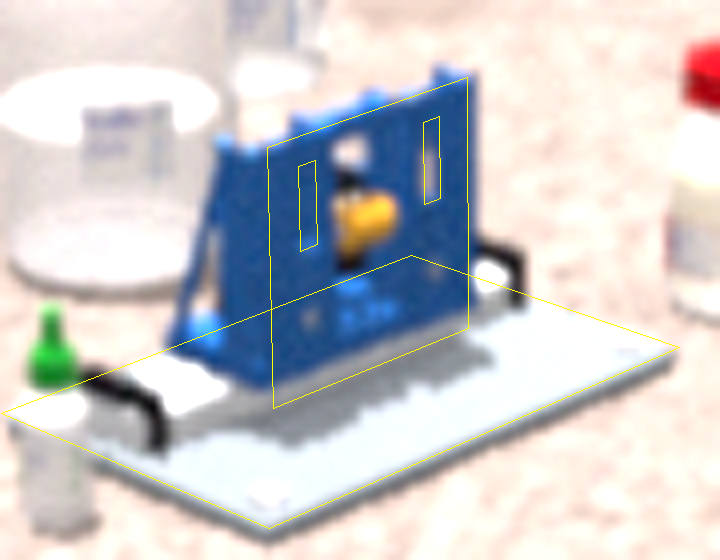

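```bash
cat > nav.py <<'E'
from h import *
from workcell import sensors
from scipy.spatial.transform import Rotation as R
SH=np.array([.49766,.27557,np.radians(9.95)]); ST=np.array([.6607,-.0880,np.radians(-11.76)])
def now():
    o=sensors.get_obs();return o,R.from_euler("xyz",o["tcp_rot"],degrees=True)
def plan(pos,yaw):
    "tcp target, pointing down, tool z along +-(yaw+90)"
    o,r=now();best=None
    for s in(1,-1):
        z=s*np.array([-np.sin(yaw),np.cos(yaw),0]);x=np.array([0,0,-1.]);t=R.from_matrix(np.c_[x,np.cross(z,x),z])
        v=(r.inv()*t).as_rotvec(degrees=True)
        if best is None or np.linalg.norm(v)<np.linalg.norm(best[0]):best=(v,t)
    v,t=best;d=(np.array(pos)-o["ee_pos"])*1000
    print("t",round(o["time"],2),"pos",o["ee_pos"].round(4),"F",o["wrist_force"].round(1),"open",round(o["opening"],4),"q",o["q"].round(0))
    print("turn",v.round(2),"shift in new frame",t.inv().apply(d).round(1),"old frame",r.inv().apply(d).round(1))
E
python3 - <<'E'
from nav import *
print(now()[1].as_matrix().round(3))
for h in(.15,.017): plan([*W(SH,(0,0,0))[0,:2],h],SH[2])
E
```

```text
[[-0.     0.914  0.407]
 [ 0.001  0.407 -0.914]
 [-1.     0.    -0.001]]
t 0.1 pos [ 0.2236 -0.5023  0.2307] F [-0.9  0.1 -0.7] open 0.0856 q [-66.   5.  10.  95.   0.  90.]
turn [ 1.404e+01 -7.000e-02  1.000e-02] shift in new frame [  80.7  404.4 -718.8] old frame [  81.4  566.7 -599.1]
t 0.1 pos [ 0.2236 -0.5023  0.2307] F [-0.9  0.1 -0.7] open 0.0856 q [-66.   5.  10.  95.   0.  90.]
turn [ 1.404e+01 -7.000e-02  1.000e-02] shift in new frame [ 213.7  404.4 -718.8] old frame [ 214.4  566.7 -598.9]
```

Emit:
carry_out --pt "7 0 0 0 0 0 60" --pt "7 0 0 0 0 0 60" --pt "0 0 0 0 28 -50 60" --pt "0 0 0 0 28 -50 60" --pt "0 0 0 0 28 -50 60" --pt "0 0 0 0 28 -50 60" --pt "0 0 0 0 28 -50 60" --pt "0 0 0 0 28 -50 60" --pt "0 0 0 0 28 -50 60" --pt "0 0 0 0 28 -50 60" --squeeze 60

```text
time: 1.35
ee_pos: [0.375, -0.0678, 0.2312]
tcp_rot: [66.3, 90.0, -13.7]
wrist_force: [0.7, -0.4, 0.3]
opening: 0.051
```

```bash
cat > g.py <<'E'
from nav import *
plan([*W(SH,(0,0,0))[0,:2],.10],SH[2])
E
python3 g.py
```

```text
t 1.35 pos [ 0.375  -0.0678  0.2312] F [ 0.7 -0.4  0.3] open 0.051 q [-10. -18. -11.  97.  -0. 160.]
turn [ 0.03  0.01 -0.02] shift in new frame [ 131.2  180.2 -317. ] old frame [ 131.2  180.3 -317. ]
```

Emit:
carry_out --pt "-10.5 0 0 0 0 0 60" --pt "-10.5 0 0 0 0 0 60" --pt "-10.5 0 0 0 0 0 60" --pt "-10.5 0 0 0 0 0 60" --pt "-10.5 0 0 0 0 0 60" --pt "-10.5 0 0 0 0 0 60" --pt "-10.5 0 0 0 0 0 60" --pt "-10.5 0 0 0 0 0 60" --pt "-10.5 0 0 0 0 0 60" --pt "-10.5 0 0 0 0 0 60" --pt "-10.5 0 0 0 0 0 60"

```text
time: 2.72
ee_pos: [0.3747, -0.0697, 0.231]
tcp_rot: [137.7, 90.0, 173.5]
wrist_force: [-0.6, -0.3, -0.3]
opening: 0.051
```

Emit:
carry_out --pt "-10.5 0 0 0 0 0 60" --pt "-10.5 0 0 0 0 0 60" --pt "-10.5 0 0 0 0 0 60" --pt "-10.5 0 0 0 0 0 60" --pt "-10.5 0 0 0 0 0 60" --pt "-10.5 0 0 0 0 0 60" --pt "-1.5 0 0 0 -30 52 60" --pt "0 0 0 0 -30 52 60" --pt "0 0 0 0 -30 52 60" --pt "0 0 0 0 -30 52 60" --pt "0 0 0 0 -30 52 60" --pt "0 0 0 0 -30 52 60"

```text
time: 4.22
ee_pos: [0.4997, 0.2703, 0.2309]
tcp_rot: [128.1, 90.0, -131.9]
wrist_force: [0.5, -1.0, 0.2]
opening: 0.0512
```

```bash
python3 g.py
```

```text
t 4.22 pos [0.4997 0.2703 0.2309] F [ 0.5 -1.   0.2] open 0.0512 q [28.  8. 13. 95. -0. 18.]
turn [ 0.07 -0.01 -0.01] shift in new frame [130.9   1.1   5.5] old frame [130.9   1.    5.5]
```

Emit:
carry_out --pt "0 0 0 50 0 3 60" --pt "0 0 0 50 0 0 60" --pt "0 0 0 31 0 0 60" --pt "0 0 0 0 0 0 60"

```text
time: 4.72
ee_pos: [0.4974, 0.2705, 0.0976]
tcp_rot: [108.3, 89.7, -151.7]
wrist_force: [-0.2, 0.4, 0.6]
opening: 0.0511
```

```bash
python3 g.py; python3 - <<'E'
from h import *
for n,(x,y,w,h,k) in dict(top=(105,160,90,80,7),scene=(190,185,90,90,6)).items():
    im=vision.camera(n)[:,:,::-1];cv2.imwrite(f"pics/pre_{n}.png",cv2.resize(im[y:y+h,x:x+w],None,fx=k,fy=k,interpolation=cv2.INTER_CUBIC))
E
```

```text
t 4.72 pos [0.4974 0.2705 0.0976] F [-0.2  0.4  0.6] open 0.0511 q [29.  7. -3. 81.  0. 19.]
turn [ 0.05 -0.09 -0.28] shift in new frame [-2.4 -1.2  5. ] old frame [-2.4 -1.2  4.9]
```

View pics/pre_top.png

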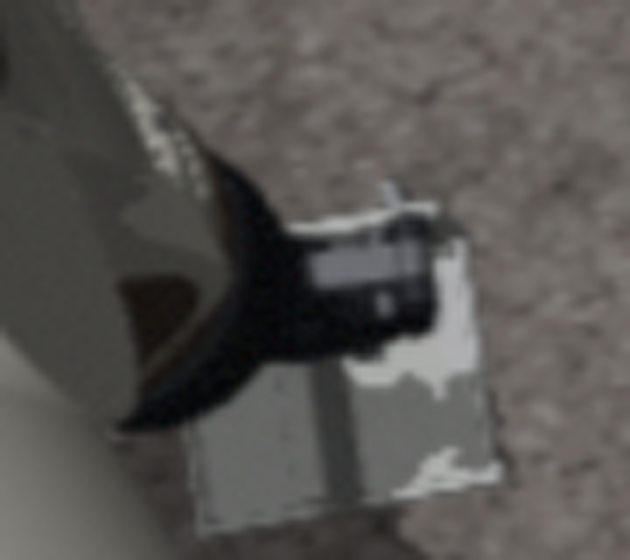

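View pics/pre_scene.png

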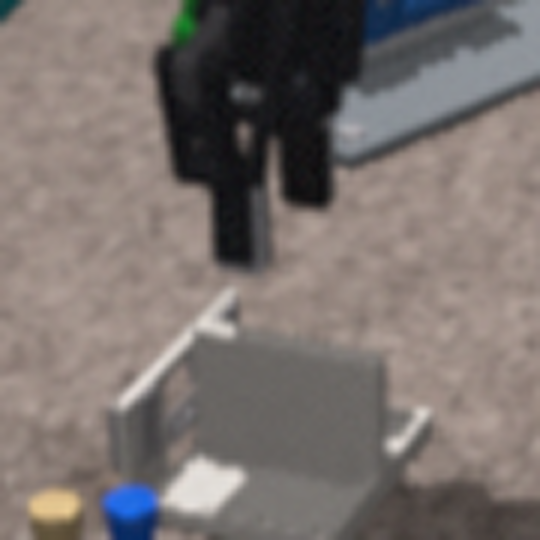

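Emit:
carry_out --pt "0 0 0 0 0 2 60" --pt "0 0 0 0 0 0 60"

```text
time: 5.08
ee_pos: [0.4992, 0.2737, 0.1017]
tcp_rot: [-69.3, 89.9, 30.7]
wrist_force: [-0.3, -0.2, 0.8]
opening: 0.0512
```

```bash
python3 g.py
```

```text
t 5.08 pos [0.4992 0.2737 0.1017] F [-0.3 -0.2  0.8] open 0.0512 q [29.  7. -2. 81.  0. 19.]
turn [0.05 0.04 0.12] shift in new frame [1.7 1.1 2.1] old frame [1.7 1.1 2.1]
```

Emit:
carry_out --pt "0 0 0 30 1 2 60" --pt "0 0 0 30 0 0 60" --pt "0 0 0 20 0 0 60" --pt "0 0 0 5 0 0 60" --pt "0 0 0 0 0 0 60" --pt "0 0 0 0 0 0 60"

```text
time: 5.82
ee_pos: [0.4979, 0.2754, 0.0166]
tcp_rot: [-71.2, 89.9, 28.8]
wrist_force: [0.0, -0.7, -0.7]
opening: 0.0513
```

```bash
python3 g.py
```

```text
t 5.83 pos [0.4979 0.2754 0.0166] F [ 0.  -0.7 -0.7] open 0.0513 q [ 29.   9. -10.  72.  -0.  19.]
turn [0.04 0.03 0.1 ] shift in new frame [-83.4   0.2   0.2] old frame [-83.4   0.    0.3]
```

Emit:
carry_out --pt "0 0 0 0 0 0 0" --pt "0 0 0 0 0 0 0" --pt "0 0 0 0 0 0 0" --pt "0 0 0 0 0 0 0" --pt "0 0 0 0 0 0 0" --pt "0 0 0 0 0 0 0" --pt "0 0 0 0 0 0 0" --pt "0 0 0 0 0 0 0" --squeeze 100

```text
time: 6.82
ee_pos: [0.4975, 0.2752, 0.0158]
tcp_rot: [-70.7, 90.0, 29.3]
wrist_force: [-0.7, -0.2, 6.1]
opening: 0.0088
```

```bash
python3 g.py
```

```text
t 6.83 pos [0.4975 0.2752 0.0158] F [-0.7 -0.2  6.1] open 0.0088 q [ 29.   9. -10.  71.   0.  19.]
turn [0.05 0.02 0.05] shift in new frame [-84.2  -0.2   0.4] old frame [-84.2  -0.3   0.4]
```

```bash
cat > g2.py <<'E'
from nav import *
import sys
x,y,z=map(float,sys.argv[1:4])
o,r=now()
a=ST[2];c=np.array([[np.cos(a),np.sin(a)],[-np.sin(a),np.cos(a)]])
print("stand-frame xy",(c@(o["ee_pos"][:2]-ST[:2])*1000).round(1), "shelf z",((o["ee_pos"][2]-.0158)*1000).round(1),"F stand",(c@o["wrist_force"][:2]).round(1),o["wrist_force"][2].round(1),"M",o["torque"].round(2))
plan([*W(ST,(x,y,0))[0,:2],z/1000+.0158],ST[2])
E
python3 - <<'E'
from nav import *
# dropper/dish/bottle ground positions from top picture (800x600 px ->/1.5625)
for nm,u,v,z in(("dropcap",386,187,.08),("dish",534,340,.012),("bottlecap",617,257,.105)):
    f=lambda q:(proj("top",[[q[0],q[1],z]])-np.array([[u,v]])*.64).ravel()
    print(nm,least_squares(f,[.5,0]).x.round(3))
E
python3 g2.py -90 0 110
```

```text
dropcap [0.702 0.054]
dish [ 0.487 -0.169]
bottlecap [ 0.593 -0.266]
stand-frame xy [-233.8  322.3] shelf z 0.0 F stand [-0.6 -0.3] 6.1 M [-0.12  0.14  0.05]
t 6.83 pos [0.4975 0.2752 0.0158] F [-0.7 -0.2  6.1] open 0.0088 q [ 29.   9. -10.  71.   0.  19.]
turn [2.176e+01 2.000e-02 4.000e-02] shift in new frame [-110.  -143.8 -322.3] old frame [-110.1  -14.2 -352.6]
```

Emit:
carry_out --pt "0 0 0 -20 0 0 0" --pt "0 0 0 -40 0 0 0" --pt "0 0 0 -40 0 0 0" --pt "7.3 0 0 -10 0 0 0" --pt "7.3 0 0 0 0 0 0" --pt "7.2 0 0 0 0 0 0" --pt "0 0 0 0 -14 -30 0" --pt "0 0 0 0 -18 -40 0" --pt "0 0 0 0 -18 -40 0" --pt "0 0 0 0 -18 -40 0" --pt "0 0 0 0 -18 -40 0" --pt "0 0 0 0 -18 -40 0"

```text
time: 8.32
ee_pos: [0.5517, 0.0272, 0.1245]
tcp_rot: [103.6, 89.9, -178.2]
wrist_force: [0.2, 0.8, -2.8]
opening: 0.0088
```

```bash
python3 g2.py -90 0 110
```

```text
stand-frame xy [-130.2   90.5] shelf z 108.7 F stand [0.  0.9] -2.8 M [ 0.01  0.02 -0.02]
t 8.32 pos [0.5517 0.0272 0.1245] F [ 0.2  0.8 -2.8] open 0.0088 q [ 3.  5. -2. 83.  0. 15.]
turn [-0.04 -0.02 -0.07] shift in new frame [ -1.3 -40.2 -90.5] old frame [ -1.3 -40.2 -90.5]
```

Emit:
carry_out --pt "0 0 0 0 -6 -35 0" --pt "0 0 0 0 -6 -35 0" --pt "0 0 0 0 -6 -20 0" --pt "0 0 0 20 0 0 0" --pt "0 0 0 16 0 0 0" --pt "0 0 0 0 0 0 0" --pt "0 0 0 0 0 0 0"

```text
time: 9.2
ee_pos: [0.5514, -0.0628, 0.0897]
tcp_rot: [-73.1, 90.0, 5.1]
wrist_force: [-0.1, -0.2, -2.2]
opening: 0.009
```

```bash
python3 g2.py -70 0 72.5; python3 - <<'E'
from h import *
for n,(x,y,w,h,k) in dict(top=(240,95,120,90,6),scene=(205,125,110,95,7)).items():
    im=vision.camera(n)[:,:,::-1];np.save(f"pics/n_{n}.npy",im);cv2.imwrite(f"pics/n_{n}.png",cv2.convertScaleAbs(cv2.resize(im[y:y+h,x:x+w],None,fx=k,fy=k,interpolation=cv2.INTER_CUBIC),alpha=1.5))
E
```

```text
stand-frame xy [-112.2    2.4] shelf z 73.9 F stand [-0.  -0.2] -2.2 M [ 0.01 -0.02 -0.01]
t 9.2 pos [ 0.5514 -0.0628  0.0897] F [-0.1 -0.2 -2.2] open 0.009 q [-6.  5. -5. 79.  0.  5.]
turn [-0.01  0.01  0.02] shift in new frame [  1.4 -42.2  -2.4] old frame [  1.4 -42.2  -2.4]
```

View pics/n_top.png

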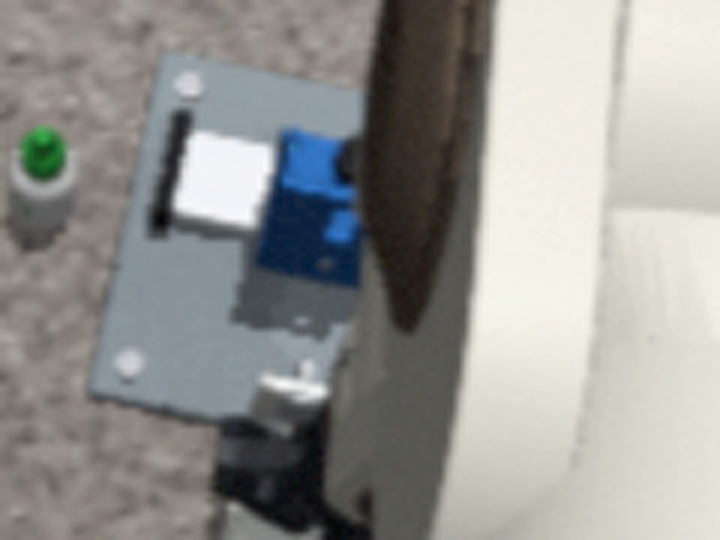

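View pics/n_scene.png

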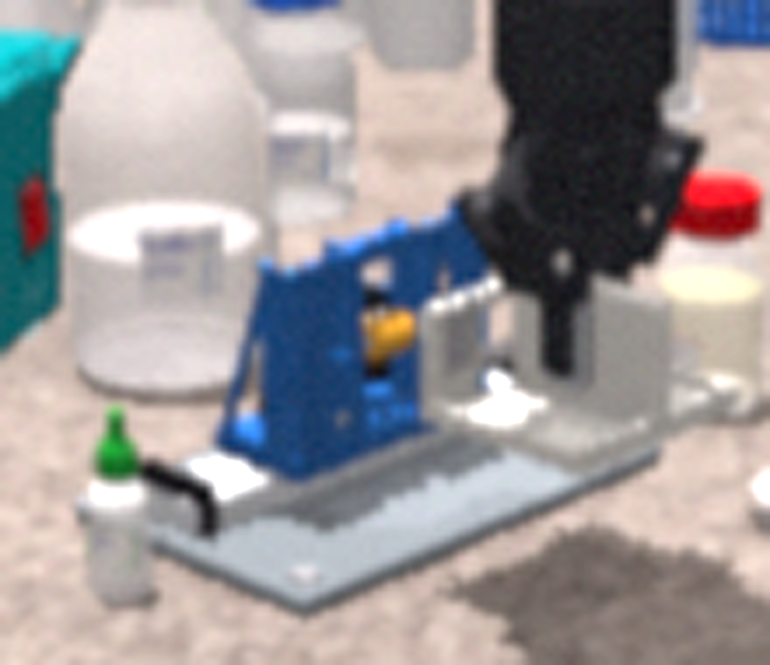

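```bash
python3 - <<'E'
from nav import *
o,r=now()
P=np.array([*o["ee_pos"][:2],ST[2]])
for l in [(50,34,73.9+38),(56,34,111.9),(45,50,123.9),(40,50,123.9)]:
    q=proj("top",W(P,l))[0]; print(l,q.round(1),((q+.5-[240,95])*6).round(0))
for l in [(45,50,123.9),(45,50,73.9),(-45,5,135.9),(-45,50,84)]:
    q=proj("scene",W(P,l))[0]; print(l,q.round(1),((q+.5-[205,125])*7).round(0))
for s in (-3,0,3):
    print(s,((proj("top",W(ST,[(0,s+34,80),(0,s+34,97),(0,s+34,114)]))+.5-[240,95])*6).round(0).tolist())
E
```

```text
(50, 34, 111.9) [291.  157.2] [309. 376.]
(56, 34, 111.9) [291.5 154.5] [312. 360.]
(45, 50, 123.9) [283.8 156.5] [266. 372.]
(40, 50, 123.9) [283.4 158.8] [263. 386.]
(45, 50, 123.9) [264.6 168.7] [421. 309.]
(45, 50, 73.9) [264.7 184.7] [422. 421.]
(-45, 5, 135.9) [298.7 168.2] [659. 306.]
(-45, 50, 84) [287.9 189.8] [583. 457.]
-3 [[343.0, 243.0], [349.0, 229.0], [356.0, 214.0]]
0 [[335.0, 241.0], [341.0, 227.0], [348.0, 212.0]]
3 [[327.0, 239.0], [333.0, 225.0], [340.0, 211.0]]
```

Emit:
carry_out --pt "0 0 0 1.5 -10 -4.4 0" --pt "0 0 0 0 -20 0 0" --pt "0 0 0 0 -15 0 0" --pt "0 0 0 0 0 0 0" --pt "0 0 0 0 0 0 0"

```text
time: 9.93
ee_pos: [0.5941, -0.0768, 0.0877]
tcp_rot: [95.5, 90.0, 173.7]
wrist_force: [-0.0, 0.1, -2.9]
opening: 0.0085
```

```bash
python3 g2.py -57 -2 72.5; python3 - <<'E'
from h import *
for n,(x,y,w,h,k) in dict(top=(240,95,120,90,6),scene=(215,135,90,75,8)).items():
    im=vision.camera(n)[:,:,::-1];np.save(f"pics/n_{n}.npy",im);cv2.imwrite(f"pics/n2_{n}.png",cv2.convertScaleAbs(cv2.resize(im[y:y+h,x:x+w],None,fx=k,fy=k,interpolation=cv2.INTER_CUBIC),alpha=1.5))
E
```

```text
stand-frame xy [-67.4  -2.6] shelf z 71.9 F stand [-0.1  0.1] -2.9 M [0.05 0.05 0.  ]
t 9.93 pos [ 0.5941 -0.0768  0.0877] F [-0.   0.1 -2.9] open 0.0085 q [-7. 11.  1. 80. -0.  4.]
turn [-0.05 -0.   -0.02] shift in new frame [ -0.6 -10.4   0.6] old frame [ -0.6 -10.4   0.6]
```

View pics/n2_top.png

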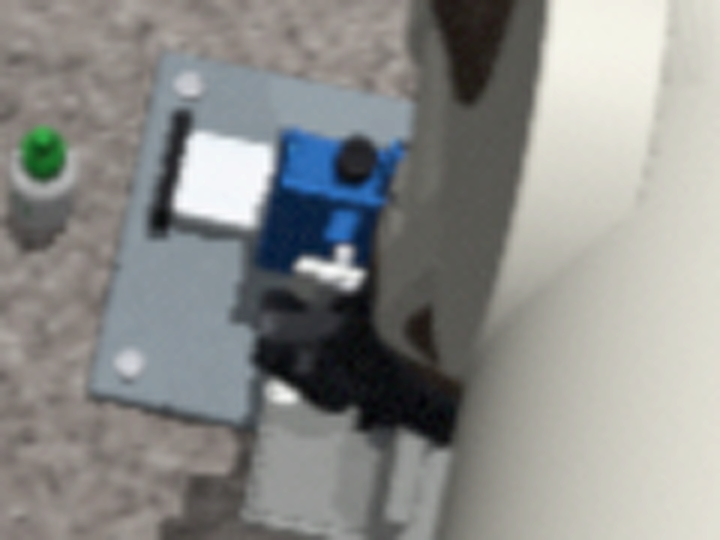

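View pics/n2_scene.png

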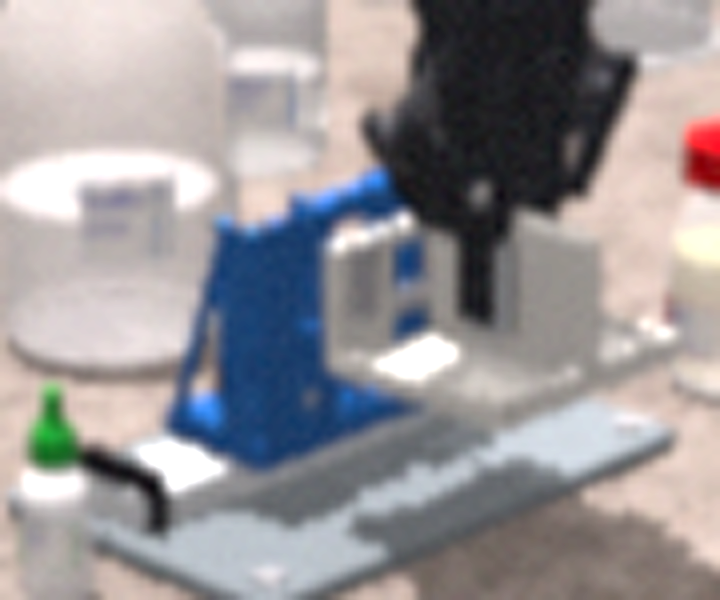

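Emit:
carry_out --pt "0 0 0 -0.5 -5 1.3 0" --pt "0 0 0 0 -4 0 0" --pt "0 0 0 0 -3 0 0" --pt "0 0 0 0 -2 0 0" --pt "0 0 0 0 0 0 0"

```text
time: 10.65
ee_pos: [0.6084, -0.0783, 0.0882]
tcp_rot: [92.4, 90.0, 170.6]
wrist_force: [0.1, -0.4, -2.3]
opening: 0.0085
```

```bash
python3 g2.py -45 -1.3 72.5
```

```text
stand-frame xy [-53.2  -1.2] shelf z 72.4 F stand [ 0.2 -0.4] -2.3 M [-0.02  0.    0.03]
t 10.65 pos [ 0.6084 -0.0783  0.0882] F [ 0.1 -0.4 -2.3] open 0.0085 q [-7. 13.  4. 80.  0.  4.]
turn [-0.05 -0.   -0.01] shift in new frame [-0.1 -8.2 -0.1] old frame [-0.1 -8.2 -0.1]
```

Emit:
carry_out --pt "0 0 0 0 -2 0 0" --pt "0 0 0 0 -2 0 0" --pt "0 0 0 0 0 0 0"

```text
time: 11.02
ee_pos: [0.6123, -0.0791, 0.0883]
tcp_rot: [-176.9, 90.0, -98.7]
wrist_force: [0.5, -0.2, -2.2]
opening: 0.0086
```

```bash
python3 g2.py -45 -1.3 72.5
```

```text
stand-frame xy [-49.2  -1.2] shelf z 72.5 F stand [ 0.5 -0.1] -2.2 M [ 0.01 -0.04 -0.06]
t 11.03 pos [ 0.6123 -0.0791  0.0883] F [ 0.5 -0.2 -2.2] open 0.0086 q [-7. 14.  4. 80. -0.  4.]
turn [-0.05 -0.    0.  ] shift in new frame [-0.  -4.2 -0.1] old frame [-0.  -4.2 -0.1]
```

No contact even 7 mm past the nominal plate stop, so the tabs are probably in the slots. I'll keep going until the rear face meets the uprights.

Emit:
carry_out --pt "0 0 0 0 -2 0 0" --pt "0 0 0 0 -1.5 0 0" --pt "0 0 0 0 0 0 0"

```text
time: 11.4
ee_pos: [0.6157, -0.0798, 0.0882]
tcp_rot: [106.1, 90.0, -175.7]
wrist_force: [0.3, -1.0, -2.2]
opening: 0.0091
```

```bash
python3 g2.py -45 -1.3 72.5
```

```text
stand-frame xy [-45.7  -1.2] shelf z 72.4 F stand [ 0.5 -0.9] -2.2 M [ 0.01  0.05 -0.09]
t 11.4 pos [ 0.6157 -0.0798  0.0882] F [ 0.3 -1.  -2.2] open 0.0091 q [-7. 14.  5. 81. -0.  4.]
turn [-0.05 -0.   -0.01] shift in new frame [-0.1 -0.7 -0.1] old frame [-0.1 -0.7 -0.1]
```

Emit:
carry_out --pt "0 0 0 0 -1 0 0" --pt "0 0 0 0 -1 0 0" --pt "0 0 0 0 0 0 0"

```text
time: 11.78
ee_pos: [0.6161, -0.0797, 0.0881]
tcp_rot: [84.4, 89.8, 162.6]
wrist_force: [-9.5, 3.7, 1.0]
opening: 0.0089
```

```bash
python3 g2.py -45 -1.3 72.5
```

```text
stand-frame xy [-45.3  -1. ] shelf z 72.3 F stand [-10.1   1.7] 1.0 M [ 0.49  1.54 -0.37]
t 11.78 pos [ 0.6161 -0.0797  0.0881] F [-9.5  3.7  1. ] open 0.0089 q [-7. 14.  5. 81.  0.  4.]
turn [-0.06  0.02 -0.19] shift in new frame [-0.2 -0.3 -0.3] old frame [-0.2 -0.3 -0.3]
```

```bash
python3 - <<'E'
from h import *
for n,(x,y,w,h,k) in dict(top=(270,105,70,60,10),scene=(215,135,90,75,8)).items():
    im=vision.camera(n)[:,:,::-1];cv2.imwrite(f"pics/n3_{n}.png",cv2.convertScaleAbs(cv2.resize(im[y:y+h,x:x+w],None,fx=k,fy=k,interpolation=cv2.INTER_CUBIC),alpha=1.5))
E
```

```text
(no output)
```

View pics/n3_top.png

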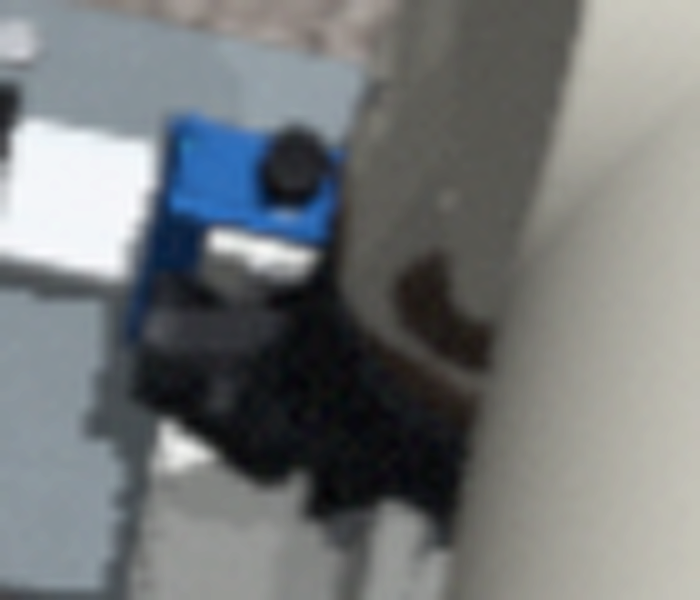

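View pics/n3_scene.png

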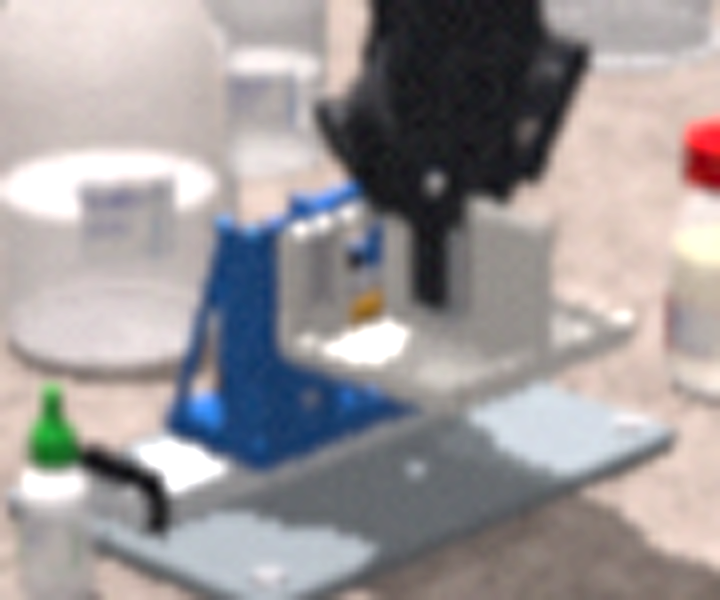

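Emit:
carry_out --pt "0 0 0 2 1 0 0" --pt "0 0 0 2 0 0 0" --pt "0 0 0 2 0 0 0" --pt "0 0 0 0 0 0 0"

```text
time: 12.38
ee_pos: [0.616, -0.08, 0.082]
tcp_rot: [98.0, 89.9, 176.2]
wrist_force: [-4.6, 0.4, -2.7]
opening: 0.0092
```

```bash
python3 g2.py -45.3 -1.3 50
```

```text
stand-frame xy [-45.4  -1.3] shelf z 66.2 F stand [-4.6 -0.6] -2.7 M [ 0.13  0.88 -0.26]
t 12.38 pos [ 0.616 -0.08   0.082] F [-4.6  0.4 -2.7] open 0.0092 q [-7. 14.  4. 80. -0.  4.]
turn [-0.06 -0.01 -0.08] shift in new frame [16.2 -0.1 -0. ] old frame [16.2 -0.2 -0. ]
```

Emit:
carry_out --pt "0 0 0 2 0 0 0" --pt "0 0 0 2 0 0 0" --pt "0 0 0 1 0 0 0" --pt "0 0 0 0 0 0 0"

```text
time: 12.88
ee_pos: [0.6152, -0.0799, 0.0767]
tcp_rot: [96.7, 89.8, 174.9]
wrist_force: [-8.2, 0.3, -1.6]
opening: 0.0088
```

```bash
python3 g2.py -45.3 -1.3 50
```

```text
stand-frame xy [-46.2  -1.4] shelf z 60.9 F stand [-8.1 -1.4] -1.6 M [ 0.19  1.68 -0.07]
t 12.88 pos [ 0.6152 -0.0799  0.0767] F [-8.2  0.3 -1.6] open 0.0088 q [-7. 15.  4. 79. -0.  4.]
turn [-0.05 -0.02 -0.18] shift in new frame [10.9 -0.9  0.1] old frame [10.9 -0.9  0.1]
```

Emit:
carry_out --pt "0 0 0 2 0 0 0" --pt "0 0 0 2 0 0 0" --pt "0 0 0 2 0 0 0" --pt "0 0 0 0 0 0 0"

```text
time: 13.38
ee_pos: [0.6152, -0.0799, 0.07]
tcp_rot: [95.5, 89.8, 173.7]
wrist_force: [-6.3, 0.8, -5.3]
opening: 0.0089
```

```bash
python3 g2.py -45.3 -1.3 50
```

```text
stand-frame xy [-46.2  -1.4] shelf z 54.2 F stand [-6.3 -0.5] -5.3 M [ 0.19  1.31 -0.15]
t 13.38 pos [ 0.6152 -0.0799  0.07  ] F [-6.3  0.8 -5.3] open 0.0089 q [-7. 15.  3. 79. -0.  4.]
turn [-0.05 -0.02 -0.21] shift in new frame [ 4.2 -0.9  0.1] old frame [ 4.2 -0.9  0.1]
```

Emit:
carry_out --pt "0 0 0 2 0 0 0" --pt "0 0 0 2 0 0 0" --pt "0 0 0 1 0 0 0" --pt "0 0 0 0 0 0 0"

```text
time: 13.88
ee_pos: [0.616, -0.08, 0.0662]
tcp_rot: [93.8, 89.9, 172.0]
wrist_force: [-6.6, 1.2, -1.8]
opening: 0.0092
```

```bash
python3 g2.py -45.3 -1.3 50
```

```text
stand-frame xy [-45.4  -1.2] shelf z 50.4 F stand [-6.7 -0.2] -1.8 M [ 0.13  1.16 -0.28]
t 13.88 pos [ 0.616  -0.08    0.0662] F [-6.6  1.2 -1.8] open 0.0092 q [-7. 15.  3. 78.  0.  4.]
turn [-0.06 -0.   -0.07] shift in new frame [ 0.4 -0.1 -0.1] old frame [ 0.4 -0.1 -0.1]
```

Emit:
carry_out --pt "0 0 0 1 0 0 0" --pt "0 0 0 1 0 0 0" --pt "0 0 0 0 0 0 0"

```text
time: 14.25
ee_pos: [0.6161, -0.0799, 0.0656]
tcp_rot: [29.5, 90.0, 107.7]
wrist_force: [-9.7, 2.5, 8.5]
opening: 0.0088
```

```bash
python3 g2.py -45.3 -1.3 50
```

```text
stand-frame xy [-45.3  -1.2] shelf z 49.8 F stand [-10.    0.5] 8.5 M [ 0.27  1.89 -0.38]
t 14.25 pos [ 0.6161 -0.0799  0.0656] F [-9.7  2.5  8.5] open 0.0088 q [-7. 15.  3. 78.  0.  4.]
turn [-0.07  0.01 -0.  ] shift in new frame [-0.2  0.  -0.1] old frame [-0.2  0.  -0.1]
```

Emit:
carry_out --pt "0 0 0 1.5 0 0 0" --pt "0 0 0 1 0 0 0" --pt "0 0 0 0 0 0 0"

```text
time: 14.62
ee_pos: [0.6161, -0.0799, 0.0652]
tcp_rot: [-74.8, 89.9, 3.4]
wrist_force: [-17.9, 4.2, 20.2]
opening: 0.0087
```

```bash
python3 g2.py -45.3 -1.3 50
```

```text
stand-frame xy [-45.3  -1.1] shelf z 49.4 F stand [-18.4   0.4] 20.2 M [ 0.44  3.06 -0.5 ]
t 14.62 pos [ 0.6161 -0.0799  0.0652] F [-17.9   4.2  20.2] open 0.0087 q [-7. 15.  3. 78.  0.  4.]
turn [-0.07  0.02  0.07] shift in new frame [-0.6 -0.  -0.2] old frame [-0.6 -0.  -0.2]
```

Emit:
carry_out --pt "0 0 0 -2 0.5 0 0" --pt "0 0 0 -1.5 0.5 0 0" --pt "0 0 0 0 0 0 0"

```text
time: 15.0
ee_pos: [0.6159, -0.0799, 0.0657]
tcp_rot: [-93.5, 89.9, -15.3]
wrist_force: [-4.0, 1.4, 1.9]
opening: 0.0091
```

```bash
python3 g2.py -45.3 -1.3 50
```

```text
stand-frame xy [-45.5  -1.2] shelf z 49.9 F stand [-4.2  0.5] 1.9 M [-0.04  0.62 -0.19]
t 15.0 pos [ 0.6159 -0.0799  0.0657] F [-4.   1.4  1.9] open 0.0091 q [-7. 15.  3. 78. -0.  4.]
turn [-0.05 -0.    0.05] shift in new frame [-0.1 -0.2 -0.1] old frame [-0.1 -0.2 -0.1]
```

Forces are nearly relaxed, so I'll open the gripper and look.

Emit:
carry_out --pt "0 0 0 0 0.3 0 20" --pt "0 0 0 0 0 0 45" --pt "0 0 0 0 0 0 55" --pt "0 0 0 0 0 0 55" --pt "0 0 0 0 0 0 55" --pt "0 0 0 0 0 0 55"

```text
time: 15.75
ee_pos: [0.6154, -0.0797, 0.0653]
tcp_rot: [-117.3, 90.0, -39.1]
wrist_force: [-0.4, -0.3, -0.3]
opening: 0.0468
```

```bash
python3 g2.py -45.3 -1.3 50
```

```text
stand-frame xy [-46.1  -1.2] shelf z 49.5 F stand [-0.3 -0.4] -0.3 M [ 0.02  0.02 -0.02]
t 15.75 pos [ 0.6154 -0.0797  0.0653] F [-0.4 -0.3 -0.3] open 0.0468 q [-7. 15.  3. 78. -0.  4.]
turn [-0.04 -0.    0.  ] shift in new frame [-0.5 -0.8 -0.1] old frame [-0.5 -0.8 -0.1]
```

Emit:
carry_out --pt "0 0 0 -10 0 0 55" --pt "0 0 0 -25 0 0 55" --pt "0 0 0 -40 0 0 55" --pt "0 0 0 -50 0 0 55" --pt "0 0 0 -40 20 0 55" --pt "0 0 0 0 40 40 55" --pt "0 0 0 0 40 40 55" --pt "0 0 0 0 40 40 55" --pt "0 0 0 0 30 40 55" --pt "0 0 0 0 20 40 55" --pt "0 0 0 0 0 40 55" --pt "0 0 0 0 0 40 55"

```text
time: 17.25
ee_pos: [0.4865, 0.2346, 0.2316]
tcp_rot: [-55.2, 89.9, 23.1]
wrist_force: [0.5, -0.1, 0.3]
opening: 0.0469
```

```bash
python3 g2.py -45.3 -1.3 50|head -1; python3 - <<'E'
from h import *
for n,(x,y,w,h,k) in dict(top=(240,95,120,85,6),scene=(205,135,110,75,7)).items():
    im=vision.camera(n)[:,:,::-1];cv2.imwrite(f"pics/full_{n}.png",im);cv2.imwrite(f"pics/e_{n}.png",cv2.convertScaleAbs(cv2.resize(im[y:y+h,x:x+w],None,fx=k,fy=k,interpolation=cv2.INTER_CUBIC),alpha=1.5))
    print(n)
from nav import ST
P=ST.copy();P[:2]=W(ST,(-45.3,-1.3,0))[0,:2]
for n,x,y,k in(("top",240,95,6),("scene",205,135,7)):
    for z in(50,53): print(n,z,((proj(n,W(P,[(45,50,z+50),(45,-50,z+50),(-45,5,z+62),(-45,-50,z+11),(-45,50,z+11)]))+.5-[x,y])*k).round().tolist())
E
```

```text
stand-frame xy [-236.3  280.4] shelf z 215.8 F stand [ 0.5 -0. ] 0.3 M [-0.01  0.04 -0.02]
top
scene
top 50 [[303.0, 217.0], [571.0, 272.0], [385.0, 471.0], [507.0, 528.0], [247.0, 475.0]]
top 53 [[304.0, 215.0], [573.0, 269.0], [386.0, 469.0], [509.0, 526.0], [247.0, 473.0]]
scene 50 [[315.0, 252.0], [475.0, 194.0], [542.0, 249.0], [625.0, 326.0], [468.0, 392.0]]
scene 53 [[315.0, 246.0], [475.0, 188.0], [542.0, 243.0], [626.0, 320.0], [468.0, 386.0]]
```

View pics/e_top.png

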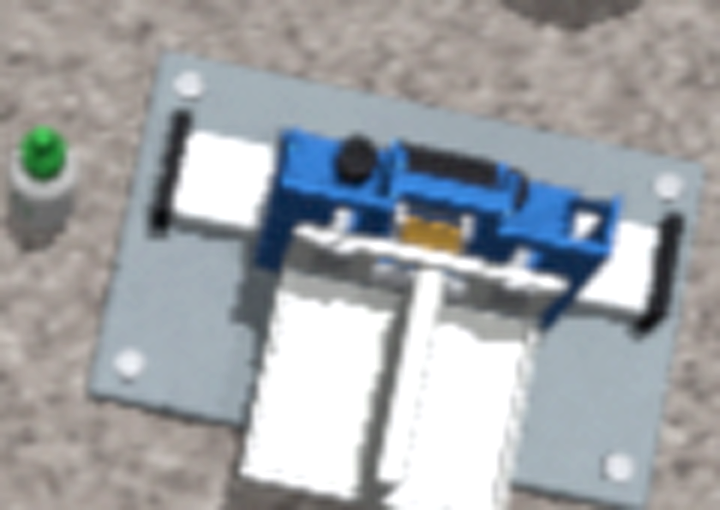

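View pics/e_scene.png

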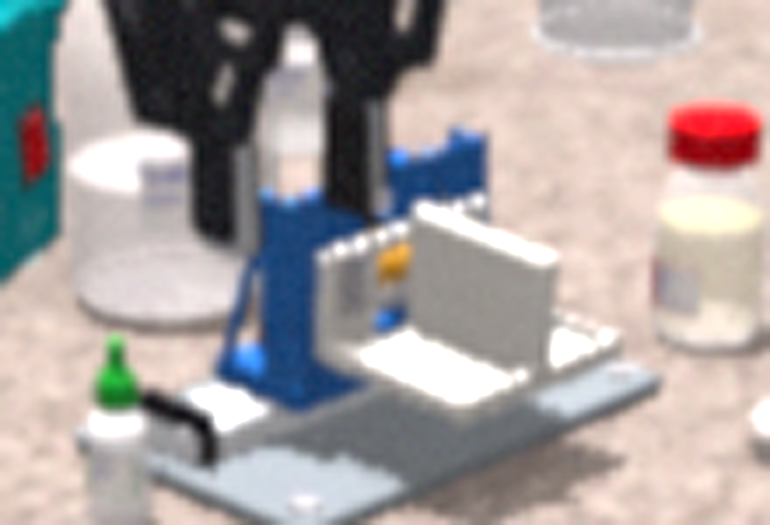

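View pics/full_top.png

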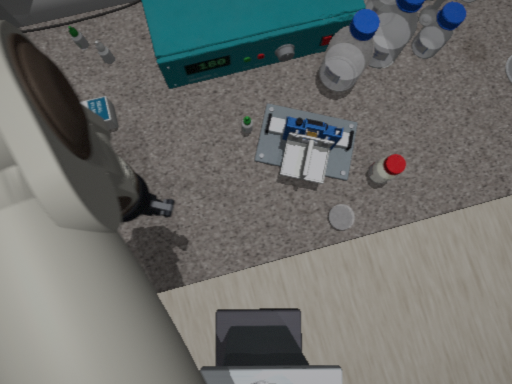

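```bash
python3 -c "
from workcell import job_done
print(job_done())"
```

```text
the job is handed in; nothing more can be done
None
```

I hung the shelf on the stand, pushed it down past the catch to its stop, let go, and handed the job in at about 17 s. No verdict was reported.

- **Insertion:** I set the sideways position by eye, about 1 mm to the right of the stand's middle. Both tabs went into the slots on the first try. The rear face met the uprights with about 10 N, at the depth expected for full insertion.
- **Locking:** going down, I felt the roller push the shelf out and then pull it down. The shelf stopped hard within 1 mm of the home height, at about 20 N upward. I did not pull up to test the lock.
- **Last look:** both tabs are in the slots and the brass roller sits above the bar. The front of the shelf droops slightly, within the play you gave. The bottle, dropper bottle and dish look upright and in place; I judged this by eye.
- **Disagreement:** the two camera views of the stand differed by several millimetres: the first roller sightings put the sideways shift at -0.4 and -3.6 mm. I relied on the top view and on touch for the final position.

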